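# Close up the disc tray past its spring lock

## Robot

A 7-joint arm with a two-finger parallel gripper is mounted at the origin on the work surface. World frame = base frame: x ahead of the robot, y to its left, z up, the work surface at z = 0. Lengths are in m, angles in rad, forces in N, time in s.
With the tool pointing down it reaches from about 0.4 to 0.85 m from the base axis. Payload 10.4 kg.
Tool frame: the origin (TCP) lies between the finger pads; the fingertips stand 14 mm ahead of it and the grasp point (between the pads) lies 5 mm behind it; z points along the fingers, y is the line along which they close (so a half turn about z gives the same grasp; the last joint's range is limited). The gripper opens to 87 mm and grips with 3 to 60 N. Pads are 19 mm wide; open, the fingers measure 117 mm over their backs; the gripper's body (75 mm by 190 mm) begins 51 mm behind the grasp point.
Start: joints at [1.178, 0.332, -0.065, 1.46, 0.022, 1.35, -0.088], TCP at [0.226, -0.583, 0.237] pointing down, gripper open.
Joint ranges: [-2.6, 2.6], [-0.5, 2.12], [-1.47, 1.34], [0.16, 2.42], [-1.27, 4.41], [0.06, 2.06], [-2.6, 2.6]. Speed limits (rad/s): [2.22, 2.22, 2.79, 2.79, 3.14, 3.14, 3.14].

## Interface

Orientations are given as a unit quaternion [x, y, z, w].
In Python, from bench import * gives the robot as it stands.
- The arm moves only by the tool drive_tool, never from a script. Its argument "deltas" is a list of rows, each a list of 7 numbers: the turn, a rotation vector about the tool's x, y, z in degrees, then the shift along the tool's x, y, z in m, then the closure, from -1 (fully open) to 1 (shut). A call has 1 to 12 rows; each row is the pose to reach, as a shift and turn from the pose commanded when the call began, along the tool's axes at that moment; what a row does not reach only later rows make up. A row lasts 1/10 s, in which the tool goes at most 50 mm and 8.59 degrees, less where a joint would pass 70% of its speed; a pose out of reach is approached as far as the arm can. A call with a gripper value outside its range is refused whole. The fingers move at their own pace and stop on an object; "squeeze" is the grip in N (left out, the last holds). Time passes only in rows, so rows that repeat a pose let the fingers close. It gives the time, the measured TCP pose, the force and the opening at its end, in the units of the state.
- read_state(): the state, without advancing time (a new reading comes with each control period).
- camera(name): name is "side" or "top" or "wrist"; returns (picture, depth): 420x560x3 uint8, red, green, blue; 420x560 float32, m along the optical axis (not along the pixel's ray), 0 where there is no reading.
- camera_params(name): a dict with "K" (3x3 intrinsics, pixels), "k1" (the pictures are not rectified: a ray, as slopes to the right and down, at radius r is drawn at 1 + k1 r^2 times it, then the intrinsics apply), "R" (3x3) and "t" (3): a world point X has camera coordinates R X + t; the wrist camera has in their place "mount" (4x4, takes a point from camera to tool coordinates, whose origin is the TCP and whose axes are the flange's). Camera axes: x right, y down, z forward; pixel columns grow to the right and rows downward; lengths in m; the calibration is good to about 2 mm. A picture is of the moment at which its call begins: read the wrist's pose just before it. camera_params takes no time and is no camera call.
- close_job(): hands the job in, once; it reports no verdict.
Trained networks look in the newest picture that a camera, given by its name, has taken for a name from the list of things; names that differ only in an ending like _2 or _b are one class to them, and where a whole thing is asked for, a point or a joint stands for the part that bears it (a point fixed in the world has none). Each returns a list of dicts, best first, with "score" (0 to 1); they miss things now and then, are a little off and sometimes report something else, mostly with a low value. They report only what shows in the picture. A call takes as long as a camera call. They do not tell look-alikes from the thing itself.
- outline_of(label, camera): "pixels" (420x560 bool, what is visible of it) and "location" ([column, row] as shares, 0 to 1, of the picture: columns of its width, rows of its height, amid what is visible of it).
- tip_of(label, camera): "location" ([column, row] as shares, 0 to 1, of the picture: columns of its width, rows of its height: a listed point, or the origin of a listed thing).
The state is a dict: "time": time; "joint_positions": joint angles; "joint_vel": joint speeds; "joint_torque": joint torques, N m; "ee_pos": TCP position; "eef_rot": TCP orientation; "ft_force": force on the tool from outside, world axes, zero at the start; "torque": the same for the moment, N m; "width": finger opening in m.
Only numpy, scipy, OpenCV 4.12 (cv2) and the standard library are available. Lean on these libraries where they do the work, as an engineer would, in place of code of your own. Each camera call takes 0.05 s, during which the arm holds its last target. There are 200 camera calls.

## Task

Close up the row of disc cases: press the long bar of the tray's spring lock down with the fingertips and, keeping it pressed, push the steel follower block with the fingers along the tray over the lock until it stands against the disc cases. Then let go of the bar so that the lock springs up behind the follower, and move the hand clear. Only press and push: do not pick up or tip the follower, and leave everything else on the desk where it is.

Things in the scene. Friction and masses are not known exactly. Their poses are not given: they have to be found in the camera images.
- tray: Grey metal tray fixed to the desk, 420 mm long (x) by 150 mm wide (y). Origin at desk height, directly below the middle of the lock's crosshead. x = slide direction, from the open end towards the disc cases; z up. Deck (floor the follower slides on) 24 mm above the desk, from x = -220 to +200 mm. Side rails rise 8 mm above the deck, inner faces at y = +-57 mm.
- cases_front (a point): On the deck, at the foot of the front face of a packed row of upright disc cases: tray x = 82 mm, y = 0. The row is fixed, 118 mm wide, 106 mm deep, 100 mm tall above the deck, with an end plate behind it.
- lock_bar (a point): Middle of the upper face of the spring lock's press bar (tray x = -100 mm). The lock is a flat steel T in the tray's floor. The bar is its stem: 36 mm wide, centred, from tray x = -206 to +6 mm, grooved across, its top 14 mm above the deck when up and 2 mm above it when fully pressed. The T moves straight down as one piece wherever along the bar it is pressed.
- lock_cross (a point): Middle of the upper face of the lock's crosshead (tray x = 0): 12 mm along the slide (tray x = -6 to +6 mm), 106 mm wide. Up, it stands 10 mm above the deck and blocks the follower's skids; fully pressed it is 2 mm below the deck.
- lock (a joint): How far the lock is pressed down, m: 0 = up (its spring returns it), 0.012 = fully down. Takes about 3 N to start and 7 N at the bottom.
- follower: Loose dark steel block on the deck, about 0.8 kg, 70 mm long (x, as the tray's), 108 mm wide. Two skids straddle the press bar: tunnel 48 mm wide, 18 mm high. Solid from 18 to 43 mm above the deck, plus an 8 mm plate at its front (+x) edge up to 70 mm. Origin at the centre of its underside. Starts 12 to 55 mm short of the crosshead; touches the cases at tray x = +47 mm.
- follower_rear (a point): Middle of the follower's flat rear face (35 mm behind its origin), 30 mm above the deck: push here. When the follower touches the cases, this face is 6 mm past the crosshead.
- stapler: black and steel stapler, 140 x 36 x 43 mm, lying beside the tray; origin at the centre of its underside. Leave alone.
- glue_stick: white glue stick with blue cap, 30 mm diameter, 80 mm tall, standing beside the tray; origin at the centre of its underside. Leave alone.
- tape_roll: roll of clear tape lying flat, 72 mm diameter, 22 mm high; origin at the centre of its underside. Leave alone.
- mug: white mug, 80 mm diameter, 90 mm tall; origin at the centre of its underside. Leave alone.
- card_box: red plastic storage box with closed lid, 106 x 156 x 89 mm; origin at the centre of its underside. Leave alone.
- case_stack: stack of four flat disc cases, about 127 x 146 x 40 mm; origin at the centre of its underside. Leave alone.
- hole_punch: black and steel desk hole punch, 90 x 110 x 57 mm; origin at the centre of its underside. Leave alone.
Not all that is in view belongs to the job. Leave any blue or turquoise look-alike of the follower alone.

How it is judged:
On the way, in this order (a step that is already met when the one before it is completed fails the run):
1. the lock is pressed down by the hand while the follower is still before its crosshead (value of joint lock above 0.009 m and x of follower in the frame of tray below -0.036 m and contact force between the fingers and lock above 0.5 N), for 0.1 s.
2. the follower slides over the pressed-down crosshead (value of joint lock above 0.009 m and x of follower in the frame of tray above -0.03 m), for 0.05 s.
At the end, for the whole second after the job is handed in: The follower rests flat on the tray's deck against the disc cases (origin at tray x over 40 mm; touching is 47 mm), at rest, and the lock has sprung up behind it (pressed by less than 2 mm) (x of follower in the frame of tray above 0.04 m and value of joint lock below 0.002 m and angle between follower's own z axis and vertical below 0.06 rad and z of follower in the frame of tray between 0.02 and 0.028 m and angle between the x axis of follower and the x axis of tray, either way round below 0.12 rad and linear speed of follower below 0.01 m/s).
It fails at once if the follower is lifted off the tray (20 mm) or tipped (0.3 rad) (z of follower in the frame of tray above 0.044 m or angle between follower's own z axis and vertical above 0.3 rad).
It fails at once if another thing on the desk is moved by more than 25 mm or knocked over (distance of any of stapler, glue_stick, tape_roll, mug, card_box, case_stack, hole_punch from where it was at the start of the episode above 0.025 m or angle between any of stapler, glue_stick, tape_roll, mug, card_box, case_stack, hole_punch's own z axis and vertical above 0.4 rad).
It also fails if it takes over 42 s, if anything falls off the work surface, if the arm or the gripper's body presses on something with over 40 N, if the wrist force passes 120 N, or if a joint passes its speed limit or range.

## Working session

There is one attempt and no reset: what is moved stays moved. The work goes in short steps, Python scripts to look and compute and a tool call to move; the robot and the scene stay as the last step left them, time stands still between calls to the robot, and variables do not carry over. Pictures are saved under pics/ and viewed, on a budget of 10 in all, crops included, one or two more only if the job needs it, and the job is handed in when it is done.

Besides the shell and the picture viewer there is one more tool, called after "Request:" by a JSON object that holds its "api" and its "payload". drive_tool: Moves the arm, as the interface text tells. Its arguments: {"type":"object","properties":{"deltas":{"type":"array"},"squeeze":{"type":"number"}},"required":["deltas"]}

```bash
mkdir -p pics && cat > h.py <<'E'
from bench import *
import numpy as np, cv2
from scipy.spatial.transform import Rotation as Ro
def ray(p,u,v):
    d=np.array([(u-p["K"][0][2])/p["K"][0][0],(v-p["K"][1][2])/p["K"][1][1]]);s=d.copy()
    for _ in range(20): s=d/(1+p["k1"]*(s@s))
    return np.array([s[0],s[1],1.])
def pose(name,p,st=None):
    if "R" in p: R=np.array(p["R"]).T; return R,-R@np.array(p["t"])
    M=np.array(p["mount"]);A=np.eye(4);A[:3,:3]=Ro.from_quat(st["eef_rot"]).as_matrix();A[:3,3]=st["ee_pos"]
    M=A@M; return M[:3,:3],M[:3,3]
def at_z(name,u,v,z,st=None):
    p=camera_params(name);R,c=pose(name,p,st);d=R@ray(p,u,v);return c+d*(z-c[2])/d[2]
def at_depth(name,u,v,D,st=None):
    p=camera_params(name);R,c=pose(name,p,st);d=ray(p,u,v)
    w=D[int(v)-2:int(v)+3,int(u)-2:int(u)+3];w=w[w>0]
    return c+R@d*np.median(w) if len(w) else None
E
python3 - <<'E'
from h import *
st=read_state();print({k:np.round(v,3) for k,v in st.items()})
ims=[]
for n in ["top","side"]:
    im,D=camera(n);cv2.imwrite(f"pics/{n}0.png",im[...,::-1])
    for l in ["cases_front","lock_bar","lock_cross","follower_rear","follower","tray","stapler","glue_stick","tape_roll","mug","card_box","case_stack","hole_punch"]:
        for r in tip_of(l,n)[:2]:
            u,v=np.array(r["location"])*[560,420]
            print(n,l,round(r["score"],2),(int(u),int(v)),np.round(at_depth(n,u,v,D),3) if 2<u<557 and 2<v<417 else '')
E
```

```text
{'time': np.float64(0.0), 'joint_positions': array([ 1.178,  0.333, -0.065,  1.461,  0.022,  1.35 , -0.089]), 'joint_vel': array([-0.001,  0.001,  0.002, -0.   , -0.001,  0.   , -0.   ]), 'joint_torque': array([-1.0000e-03, -6.2323e+01,  2.4000e-02, -3.8988e+01, -6.1000e-02,
        4.0000e-02,  0.0000e+00]), 'ee_pos': array([ 0.226, -0.582,  0.236]), 'eef_rot': array([ 0.983,  0.184, -0.   , -0.001]), 'ft_force': array([-1.256, -0.286, -0.577]), 'torque': array([ 0.066, -0.008,  0.039]), 'width': np.float64(0.087)}
top cases_front 0.63 (240, 226) [0.557 0.12  0.026]
top cases_front 0.36 (433, 226) [ 0.54  -0.4    0.088]
top lock_bar 0.7 (306, 213) [ 0.585 -0.063  0.067]
top lock_cross 0.9 (265, 219) [0.576 0.051 0.025]
top follower_rear 0.67 (311, 211) [ 0.592 -0.078  0.067]
top follower_rear 0.63 (300, 116) [ 0.866 -0.056  0.041]
top follower 0.82 (298, 213) [ 0.586 -0.042  0.067]
top follower 0.8 (351, 303) [ 0.338 -0.179  0.042]
top tray 0.9 (265, 221) [0.572 0.049 0.024]
top tray 0.42 (300, 213) [ 0.585 -0.048  0.067]
top stapler 0.82 (298, 165) [ 0.722 -0.047  0.043]
top glue_s
[... 666 characters left out ...]
1]
side follower 0.85 (288, 214) [ 0.573 -0.015  0.047]
side follower 0.75 (207, 190) [ 0.831 -0.002  0.031]
side tray 0.66 (305, 296) [ 0.427  0.157 -0.002]
side tray 0.64 (274, 240) [0.509 0.154 0.122]
side stapler 0.6 (246, 198) [ 0.714 -0.028  0.03 ]
side stapler 0.21 (198, 241) [0.697 0.187 0.051]
side glue_stick 0.91 (328, 241) [ 0.454 -0.011  0.016]
side glue_stick 0.47 (200, 242) [0.695 0.183 0.046]
side tape_roll 0.66 (309, 295) [ 0.422  0.15  -0.002]
side mug 0.68 (198, 241) [0.697 0.187 0.051]
side card_box 0.71 (358, 163) [ 0.522 -0.355  0.035]
side case_stack 0.6 (243, 417) 
side case_stack 0.3 (245, 200) [ 0.715 -0.025  0.027]
side hole_punch 0.76 (157, 355) [0.564 0.449 0.056]
```

```bash
python3 -c "
import cv2
a=cv2.imread('pics/top0.png')[90:330,160:470];cv2.imwrite('pics/topc.png',cv2.resize(a,None,fx=2.5,fy=2.5,interpolation=cv2.INTER_CUBIC))"
```

```text
(no output)
```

View pics/topc.png

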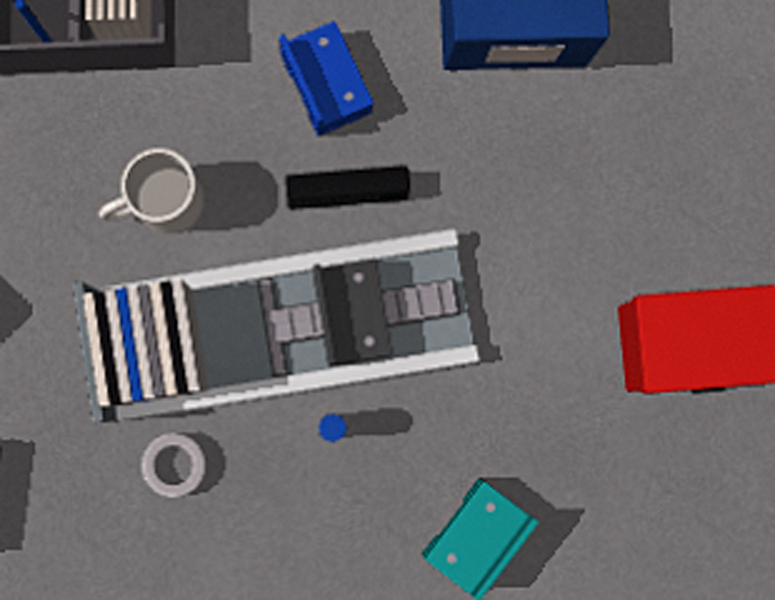

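View pics/side0.png

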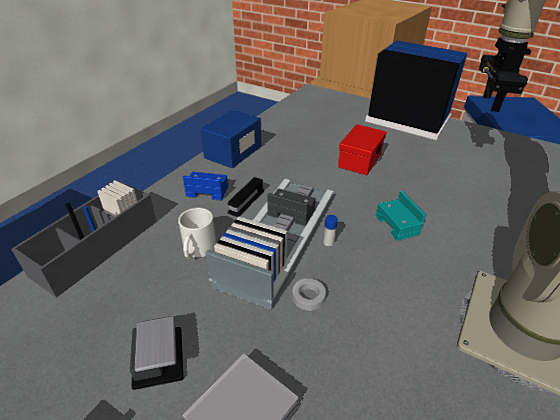

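The top picture shows the dark follower at about (302,215), its upright plate facing the cases to the left. The crosshead is at about (267,221) and the free end of the bar runs from (314,210) to (343,210). The blue and turquoise look-alikes are off the tray. Tray x points roughly along world +y.

```bash
python3 - <<'E'
from h import *
f=lambda x,y,z:at_z("top",x/2.5+160,y/2.5+90,z)[:2]
P=[f(455,238,.032),f(190,281,.032),f(478,354,.032),f(190,403,.032)]
for a,b in((0,1),(2,3)):
    d=P[b]-P[a];print(np.round(P[a],3),np.round(P[b],3),np.degrees(np.arctan2(d[1],d[0])))
print("cross",f(268,328,.034),"rear",f(388,312,.067))
im,D=camera("top")
print("rear foot", at_z("top",311,211,.054))
# height map along the tray, 8 mm from bar centre
st=read_state();R=Ro.from_quat(st["eef_rot"]).as_matrix();print(R.round(3))
E
```

```text
[ 0.666 -0.167] [0.625 0.132] 97.73183319716523
[ 0.535 -0.188] [0.489 0.134] 98.21312168073081
cross [0.57015852 0.04497189] rear [ 0.58176457 -0.08687912]
rear foot [ 0.59359385 -0.07655881  0.054     ]
[[ 0.932  0.361  0.   ]
 [ 0.361 -0.932 -0.   ]
 [ 0.     0.    -1.   ]]
```

Request:
{"api": "drive_tool", "payload": {"deltas": [[0,0,-8,0.045,-0.026,0,1],[0,0,-16,0.09,-0.052,0,1],[0,0,-24,0.135,-0.078,0,1],[0,0,-32,0.18,-0.104,0,1],[0,0,-40,0.225,-0.13,0,1],[0,0,-48,0.27,-0.157,0,1],[0,0,-56,0.315,-0.184,0,1],[0,0,-64,0.36,-0.21,0,1],[0,0,-72,0.405,-0.237,0,1],[0,0,-77,0.45,-0.264,0,1],[0,0,-77,0.495,-0.29,0,1],[0,0,-77,0.511,-0.3,0,1]], "squeeze": 10}}

```text
time: 2.65
ee_pos: [0.5952, -0.1159, 0.2368]
eef_rot: [0.654, 0.756, 0.0, 0.0]
ft_force: [0.4, -0.3, 1.2]
width: 0.0027
```

```bash
python3 - <<'E'
from h import *
st=read_state();print({k:np.round(st[k],4) for k in("time","ee_pos","eef_rot","ft_force","width","joint_vel")})
n="wrist";im,D=camera(n);np.save("D1",D);cv2.imwrite("pics/w1.png",im[...,::-1])
for l in ["lock_bar","lock_cross","follower_rear","follower","tray"]:
    for r in tip_of(l,n)[:2]:
        u,v=np.array(r["location"])*[560,420]
        print(l,round(r["score"],2),(int(u),int(v)),np.round(at_depth(n,u,v,D,st),4) if 2<u<557 and 2<v<417 else '')
print(np.round(camera_params(n)["mount"],3))
E
```

```text
{'time': np.float64(2.65), 'ee_pos': array([ 0.5952, -0.1159,  0.2368]), 'eef_rot': array([6.544e-01, 7.561e-01, 3.000e-04, 2.000e-04]), 'ft_force': array([ 0.4494, -0.3042,  1.1589]), 'width': np.float64(0.0027), 'joint_vel': array([-0.6545,  0.4365, -0.1272, -0.4928,  0.2646,  0.1446, -0.7595])}
lock_cross 0.7 (282, 39) [0.5734 0.0379 0.0387]
follower_rear 0.86 (72, 195) [ 0.3568 -0.1539  0.0345]
follower_rear 0.81 (280, 163) [ 0.5883 -0.0804  0.0679]
follower 0.95 (506, 145) [ 0.8272 -0.0279  0.0436]
follower 0.94 (75, 207) [ 0.3647 -0.1649  0.043 ]
tray 0.75 (282, 47) [0.5743 0.0304 0.0388]
[[ 0.    -0.958 -0.285  0.078]
 [ 1.    -0.     0.    -0.   ]
 [-0.    -0.285  0.958 -0.149]
 [ 0.     0.     0.     1.   ]]
```

View pics/w1.png

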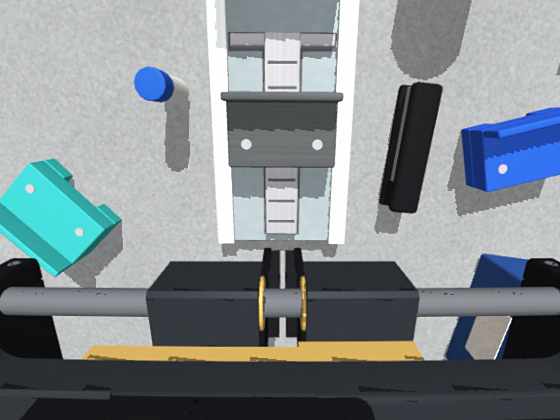

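The wrist picture shows the tray centred: rear edge of the follower at row ~166, bar from (282,168) to (282,233), crosshead at row ~42. The fingers are aligned with the bar. I'll take one precise depth measurement now that the arm is at rest.

```bash
python3 - <<'E'
from h import *
camera("top");st=read_state();print({k:np.round(st[k],4) for k in("time","ee_pos","eef_rot","ft_force","joint_vel")})
n="wrist";im,D=camera(n);p=camera_params(n);R,c=pose(n,p,st);K=np.array(p["K"])
vv,uu=np.mgrid[0:250,205:360]
d=cv2.undistortPoints(np.stack([uu,vv],-1).reshape(-1,1,2).astype(float),K,np.array([p["k1"],0,0,0.]))[:,0]
z=D[0:250,205:360].reshape(-1,1);W=c+(np.c_[d,np.ones(len(d))]*z)@R.T;W=W[z[:,0]>0]
th=np.radians(98);O=np.array([.571,.046])
q=W[:,:2]-O;x=q@[np.cos(th),np.sin(th)];y=q@[-np.sin(th),np.cos(th)];h=W[:,2]
def info(nm,m): print(nm,m.sum(),"x",np.percentile(x[m],[1,50,99]).round(4),"y",np.percentile(y[m],[1,50,99]).round(4),"z",np.median(h[m]).round(4),"slope deg",np.degrees(np.polyfit(x[m],y[m],1)[0]).round(2))
info("deck",(abs(h-.024)<.004)&(abs(y)<.05)&(x>-.25)&(x<.1))
info("bar rear",(abs(h-.038)<.004)&(abs(y)<.03)&(x<-.135)&(x>-.25))
info("bar front",(abs(h-.038)<.004)&(abs(y)<.025)&(x>-.05)&(x<-.012))
info("cross",(abs(h-.034)<.005)&(abs(y)>.022)&(abs(y)<.053)&(x>-.03)&(x<.03))
info("foll top",(abs(h-.067)<.004)&(abs(y)<.07)&(x>-.2)&(x<-.03))
info("plate top",(abs(h-.094)<.004)&(abs(y)<.07)&(x>-.2)&(x<.03))
info("railL",(abs(h-.032)<.005)&(y>.05)&(y<.08)&(x>-.2)&(x<.0))
info("railR",(abs(h-.032)<.005)&(y<-.05)&(y>-.08)&(x>-.2)&(x<.0))
E
```

```text
{'time': np.float64(3.0), 'ee_pos': array([ 0.5934, -0.12  ,  0.2365]), 'eef_rot': array([ 6.557e-01,  7.551e-01, -4.000e-04,  2.000e-04]), 'ft_force': array([ 0.0646, -0.0686,  0.409 ]), 'joint_vel': array([ 0.0051, -0.0049, -0.0015,  0.0012, -0.0023,  0.0001, -0.0008])}
deck 9524 x [-0.2248 -0.0434  0.0267] y [-0.0493  0.0023  0.0492] z 0.0246 slope deg 0.0
bar rear 2128 x [-0.2122 -0.1718 -0.1357] y [-0.0186 -0.0011  0.0168] z 0.0386 slope deg 0.27
bar front 1453 x [-0.0499 -0.031  -0.0126] y [-0.0182 -0.0007  0.0165] z 0.0385 slope deg 0.32
cross 863 x [-0.0134 -0.0078 -0.0015] y [-0.0526 -0.0228  0.0514] z 0.0344 slope deg 7.43
foll top 7191 x [-0.131  -0.0988 -0.0692] y [-0.053  -0.0007  0.0519] z 0.0675 slope deg 0.4
plate top 1107 x [-0.0685 -0.0652 -0.0617] y [-0.0525 -0.0005  0.0517] z 0.0942 slope deg -1.2
railL 3092 x [-0.1977 -0.0882 -0.0015] y [0.0556 0.0656 0.0742] z 0.0325 slope deg -0.05
railR 3070 x [-0.1975 -0.0861 -0.0012] y [-0.0756 -0.0668 -0.0521] z 0.0325 slope deg 0.36
```

Request:
{"api": "drive_tool", "payload": {"deltas": [[0,0,0,0.005,0.002,0.04,1],[0,0,0,0.01,0.002,0.08,1],[0,0,0,0.01,0.002,0.12,1],[0,0,0,0.01,0.002,0.15,1],[0,0,0,0.01,0.002,0.165,1],[0,0,0,0.01,0.002,0.175,1],[0,0,0,0.01,0.002,0.18,1],[0,0,0,0.01,0.002,0.18,1],[0,0,0,0.01,0.002,0.18,1]]}}

```text
time: 3.95
ee_pos: [0.5953, -0.1083, 0.0578]
eef_rot: [0.655, 0.756, 0.0, 0.001]
ft_force: [-0.5, -0.2, 1.1]
width: 0.0006
```

Request:
{"api": "drive_tool", "payload": {"deltas": [[0,0,0,0,0,0.003,1],[0,0,0,0,0,0.006,1],[0,0,0,0,0,0.009,1],[0,0,0,0,0,0.012,1],[0,0,0,0,0,0.014,1],[0,0,0,0,0,0.015,1],[0,0,0,0,0,0.016,1],[0,0,0,0,0,0.016,1],[0,0,0,0,0,0.016,1]]}}

```text
time: 4.85
ee_pos: [0.5951, -0.1083, 0.0412]
eef_rot: [0.655, 0.756, 0.0, 0.001]
ft_force: [-0.9, -0.1, 6.5]
width: 0.0005
```

Request:
{"api": "drive_tool", "payload": {"deltas": [[0,0,0,0,0,0.001,1],[0,0,0,0,0,0.002,1],[0,0,0,0,0,0.002,1],[0,0,0,0,0,0.002,1]]}}

```text
time: 5.25
ee_pos: [0.5953, -0.1083, 0.0402]
eef_rot: [0.655, 0.756, 0.0, 0.001]
ft_force: [-4.5, 0.8, 16.9]
width: 0.0004
```

Request:
{"api": "drive_tool", "payload": {"deltas": [[0,0,0,0.004,0,0,1],[0,0,0,0.009,0,0,1],[0,0,0,0.014,0,0,1],[0,0,0,0.02,0,0,1],[0,0,0,0.026,0,0,1],[0,0,0,0.032,0,0,1],[0,0,0,0.038,0,0,1],[0,0,0,0.044,0,0,1],[0,0,0,0.05,0,0,1],[0,0,0,0.055,0,0,1],[0,0,0,0.058,0,0,1],[0,0,0,0.06,0,0,1]]}}

```text
time: 6.45
ee_pos: [0.5881, -0.0525, 0.0404]
eef_rot: [0.656, 0.755, -0.0, 0.003]
ft_force: [2.5, -11.1, 13.3]
width: 0.0004
```

```bash
python3 - <<'E'
from h import *
st=read_state();print({k:np.round(st[k],4) for k in("time","ee_pos","ft_force","torque")})
im,D=camera("wrist");a=im[...,::-1][0:330,130:430]
b=camera("top")[0][130:260,180:360,::-1]
o=np.zeros((520,780,3),np.uint8);o[:330,:300]=a;o[:338,305:773]=cv2.resize(b,None,fx=2.6,fy=2.6)
cv2.imwrite("pics/p2.png",o[:340])
E
```

```text
{'time': np.float64(6.45), 'ee_pos': array([ 0.5881, -0.0525,  0.0404]), 'ft_force': array([  2.4577, -11.1476,  13.3211]), 'torque': array([-2.5276, -0.5783,  0.0658])}
```

View pics/p2.png

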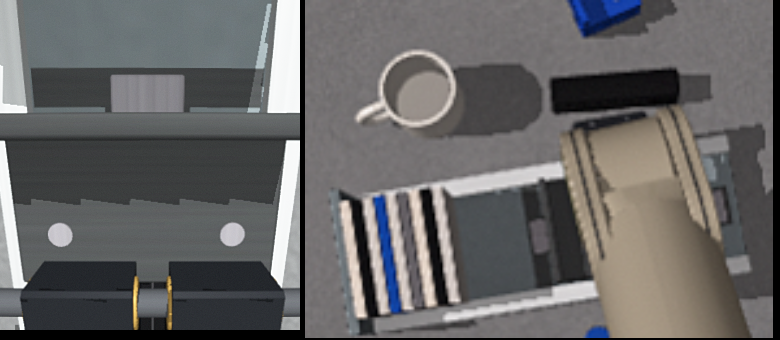

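Request:
{"api": "drive_tool", "payload": {"deltas": [[0,0,0,0.004,0,0,1],[0,0,0,0.009,0,0,1],[0,0,0,0.015,-0.001,0,1],[0,0,0,0.021,-0.001,0,1],[0,0,0,0.027,-0.001,0,1],[0,0,0,0.033,-0.001,0,1],[0,0,0,0.039,-0.001,0,1],[0,0,0,0.045,-0.001,0,1],[0,0,0,0.051,-0.001,0,1],[0,0,0,0.056,-0.001,0,1],[0,0,0,0.06,-0.001,0,1],[0,0,0,0.062,-0.001,0,1]]}}

```text
time: 7.75
ee_pos: [0.5786, 0.0088, 0.0404]
eef_rot: [0.656, 0.755, -0.0, 0.003]
ft_force: [1.5, -12.5, 13.7]
width: 0.0008
```

Request:
{"api": "drive_tool", "payload": {"deltas": [[0,0,0,0.005,0,0,1],[0,0,0,0.01,0,0,1],[0,0,0,0.015,0,0,1],[0,0,0,0.02,0,0,1],[0,0,0,0.024,0,0,1],[0,0,0,0.027,0,0,1],[0,0,0,0.03,0,0,1],[0,0,0,0.031,0,0,1],[0,0,0,0.032,0,0,1],[0,0,0,0.032,0,0,1]]}}

```text
time: 8.75
ee_pos: [0.5742, 0.0402, 0.0404]
eef_rot: [0.656, 0.755, -0.0, 0.003]
ft_force: [2.7, -12.1, 14.0]
width: 0.0007
```

Request:
{"api": "drive_tool", "payload": {"deltas": [[0,0,0,0.001,0,0,1],[0,0,0,0.002,0,0,1],[0,0,0,0.003,0,0,1],[0,0,0,0.003,0,0,1]]}}

```text
time: 9.15
ee_pos: [0.5739, 0.0412, 0.0404]
eef_rot: [0.657, 0.754, -0.001, 0.004]
ft_force: [2.6, -16.9, 15.5]
width: 0.0004
```

Request:
{"api": "drive_tool", "payload": {"deltas": [[0,0,0,-0.003,0,0,1],[0,0,0,-0.006,0,0,1],[0,0,0,-0.009,0,0,1],[0,0,0,-0.011,0,0,1],[0,0,0,-0.011,0,-0.004,1],[0,0,0,-0.011,0,-0.01,1],[0,0,0,-0.011,0,-0.02,1],[0,0,0,-0.011,0,-0.04,1],[0,0,0,-0.011,0,-0.07,1],[0,0,0,-0.03,0,-0.11,1],[0,0,0,-0.07,0,-0.15,1],[0,0,0,-0.11,0,-0.19,1]]}}

```text
time: 10.35
ee_pos: [0.5849, -0.0535, 0.2209]
eef_rot: [0.654, 0.756, -0.0, -0.0]
ft_force: [1.5, 0.2, -0.4]
width: 0.0005
```

Request:
{"api": "drive_tool", "payload": {"deltas": [[0,0,0,-0.03,0,-0.005,1],[0,0,0,-0.05,0,-0.01,1],[0,0,0,-0.06,0,-0.01,1],[0,0,0,-0.06,0,-0.01,1],[0,0,0,-0.06,0,-0.01,1],[0,0,0,-0.06,0,-0.01,1]]}}

```text
time: 10.95
ee_pos: [0.5938, -0.1102, 0.2289]
eef_rot: [0.654, 0.757, -0.0, -0.0]
ft_force: [0.2, -0.4, -0.1]
width: 0.0003
```

```bash
python3 - <<'E'
from h import *
st=read_state();print({k:np.round(st[k],4) for k in("time","ee_pos","ft_force","joint_vel")})
n="wrist";im,D=camera(n);cv2.imwrite("pics/w3.png",im[...,::-1]);p=camera_params(n);R,c=pose(n,p,st)
vv,uu=np.mgrid[0:250,180:380]
d=cv2.undistortPoints(np.stack([uu,vv],-1).reshape(-1,1,2).astype(float),np.array(p["K"]),np.array([p["k1"],0,0,0.]))[:,0]
z=D[0:250,180:380].reshape(-1,1);W=c+(np.c_[d,np.ones(len(d))]*z)@R.T;W=W[z[:,0]>0]
th=np.radians(98.2);O=np.array([.571,.046])+[.0010+.0007,-.0074]
q=W[:,:2]-O;x=q@[np.cos(th),np.sin(th)];y=q@[-np.sin(th),np.cos(th)];h=W[:,2]
def info(nm,m): print(nm,m.sum(),"x",np.percentile(x[m],[1,50,99]).round(4),"y",np.percentile(y[m],[1,99]).round(4),"z",np.median(h[m]).round(4))
info("bar",(abs(y)<.014)&(x<-.03)&(x>-.15)&(h<.05))
info("cross",(abs(y)>.022)&(abs(y)<.05)&(x>-.004)&(x<.004))
info("foll top",(abs(h-.067)<.004)&(abs(y)<.065)&(x>-.05)&(x<.08))
for s in(-1,1): info("  rear side",(abs(h-.067)<.004)&(y*s>.03)&(y*s<.05)&(x>-.05)&(x<.08))
info("plate top",(abs(h-.094)<.004)&(abs(y)<.07)&(x>0)&(x<.12))
E
```

```text
{'time': np.float64(10.95), 'ee_pos': array([ 0.5938, -0.1102,  0.2289]), 'ft_force': array([ 0.1815, -0.4437, -0.0915]), 'joint_vel': array([-0.0016, -0.0024,  0.0017, -0.0034,  0.0044, -0.0008,  0.0019])}
bar 3129 x [-0.1487 -0.0859 -0.0313] y [-0.0136  0.0137] z 0.0386
cross 502 x [-0.0039 -0.0002  0.0039] y [-0.0493  0.0492] z 0.0345
foll top 2659 x [0.0128 0.0202 0.0285] y [-0.0516  0.0534] z 0.0674
  rear side 507 x [0.0126 0.0202 0.0287] y [-0.0498 -0.0302] z 0.0674
  rear side 482 x [0.0129 0.0204 0.0285] y [0.0304 0.0496] z 0.0674Traceback (most recent call last):
  File "<stdin>", line 14, in <module>
  File "<stdin>", line 9, in info
    return _quantile_unchecked(
        a, q, axis, out, overwrite_input, method, keepdims, weights)
    return _ureduce(a,
                    func=_quantile_ureduce_func,
    ...<5 lines>...
                    overwrite_input=overwrite_input,
                    method=method)
    r = func(a, **kwargs)
    result = _quantile(arr,
                       quantiles=q,
    ...<2 lines>...
                       out=out,
                       weights=wgt)
    slices_having_nans = np.isnan(arr[-1, ...])
                                  ~~~^^^^^^^^^
IndexError: index -1 is out of bounds for axis 0 with size 0
```

View pics/w3.png

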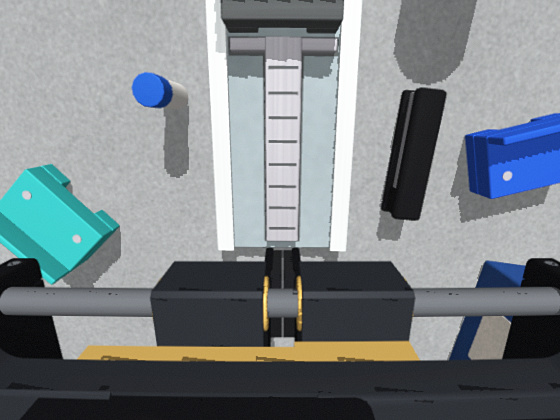

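The picture shows the follower square, at rows 0–30, with the raised crosshead at row 45 just behind it. Its rear edge is at tray x ≈ 12.7 mm (12 expected) and the bar and crosshead are back at 38 and 34 mm. The other things look undisturbed, so I'm handing in.

```bash
python3 -c "
from bench import *
close_job();print(read_state()['time'])"
```

```text
the job is handed in; nothing more can be done
the job is handed in; nothing more can be done
```

The follower now stands against the disc cases with the lock sprung up behind it, and the job is handed in after about 11 s of robot time; no verdict is reported.

**What I did:** I pressed the bar to its stop with the closed fingertips (about 17 N). Keeping it pressed, I pushed the follower about 137 mm until the push force rose from 12 to 17 N against the cases. I then backed the fingers off a few millimetres, lifted straight up so the lock rose, and moved the hand clear.

**Last checks (wrist depth picture):**
- **Follower:** its rear edge is at tray x ≈ 12.7 mm (12 expected when touching), so its origin is at about 47–48 mm. It is square to within about 0.3 mm across its width and flat on the deck, with its top at 67 mm.
- **Lock:** the bar top is at 38.6 mm and the crosshead at 34.5 mm, the same as before pressing, so the lock is fully up.
- **Other things:** the stapler, glue stick and look-alikes in that view look unmoved. I did not look at the mug, tape roll, card box, case stack or hole punch again after the push; the hand stayed clear of them.
- **Failed check:** the reading of the front plate's top found no points because the plate was out of view, so it confirmed nothing.

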